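# Cover the jar caps, then hold the warmer's sprung hatch just under its balance point

## Task

We are setting the hinge springs of the steel jar warmer, and no drips may get into the clean jar caps: first slide the wooden cover of the cap box fully shut over its compartment. Then raise the warmer's hatch by its bar handle past the balance point, where the springs take over, without letting it fly up towards its stop, ease it back and finish while holding it still with the gripper a few degrees below the balance point, where it would fall shut if let go. Leave the other things on the table where they are.

Things in the scene. Friction and masses are not known exactly. Their poses are not given: they have to be found in the camera images.
- warmer: Jar warmer: bright steel open-topped box, 180 (x) x 220 (y) x 110 mm high, fixed, on a wooden base 12 mm high that juts out 20 mm at the rear and 6 mm at the sides. Origin: centre of the box's underside. x points from the front (handle side, roughly facing the robot) to the rear (hinge side); z up. Stands left or right of the cap box, turned by up to 0.25 rad.
- hatch (a joint): Angle of the warmer's hatch (rad): 0 = shut, level (its start); grows as the front edge rises; stop at 1.25. Plate 180 x 220 x 5 mm, 0.85 kg, hinged on the box's top rear edge with springs. Balance point 0.75 rad (43 degrees): below it the hatch falls shut, above it springs push it up to the stop. Hardly any friction. Lifting it off takes about 1 N at the handle; near the balance point under 0.5 N.
- hatch_hinge (a point): Middle of the hatch's hinge line, on the warmer (90 mm behind the box's centre, 112.5 mm above the table). The hinge line runs along the warmer's y axis. Does not move when the hatch does.
- hatch_bar (a point): Middle of the hatch's handle: round steel bar 12 mm thick, 130 mm long, parallel to the hinge, in the hatch plate's plane, 45 mm in front of its front edge (a 12 mm arm at each end). 225 mm from the hinge line, it moves on that arc; hatch shut, it is 112.5 mm above the table, with free space around and below. It can turn between gripping fingers, so the gripper may stay pointing down.
- capbox: Cap box: wooden, 270 (x) x 130 (y) x 60 mm high, fixed, turned by up to 0.25 rad. Origin: centre of its underside. Its front half (-x, roughly towards the robot) is a compartment 110 mm long with jar caps; the rear is a closed deck. Its cover slides along the box's x axis between two side rails whose tops are 60 mm above the table.
- cover (a joint): Position of the cap box's flat plywood cover (m): 0 = fully shut over the compartment, against its stop; 0.12 = fully open, over the rear deck. It starts between 0.06 and 0.115. It closes towards the box's -x end. Moving it takes about 1.5 N and it stays where it is left.
- cover_knob (a point): Centre of the head of the cover's upright wooden knob: head round, 24 mm wide, 22 mm high (66.5 to 88.5 mm above the table) on a short 14 mm neck, in the middle of the cover (plate 128 x 112 x 6 mm, top 56.5 mm above the table). With the cover shut the knob is 71 mm in front of the cap box's centre.
- jar_a: Honey jar with a metal cap, 58 mm wide, 90 mm high, standing between the warmer and the cap box. Leave alone. Origin: centre of its underside.
- jar_b: Honey jar with a metal cap, 66 mm wide, 100 mm high, standing at the robot's right. Leave alone. Origin: centre of its underside.
- driver: Screwdriver with a black handle, lying lengthwise in front of the robot between the warmer and the cap box. Leave alone. Origin: underside, about its middle.
- spoon: Spoon with a wooden handle lying at the robot's left. Leave alone. Origin: underside, about its middle.

How it is judged:
On the way, in this order (a step that is already met when the one before it is completed fails the run):
1. the cap box's cover is fully shut, the hatch not yet lifted (value of joint cover below 0.006 m and value of joint hatch below 0.1 rad), for 0.2 s.
2. the hatch has been raised past its balance point (value of joint hatch above 0.8 rad), for 0.1 s.
At the end, for the whole second after the job is handed in: The cover is within 6 mm of fully shut, and the gripper's fingers hold the hatch still (under 0.08 rad/s) between 0.55 and 0.745 rad, just below its balance point of 0.75 rad (value of joint cover below 0.006 m and value of joint hatch between 0.55 and 0.745 rad and velocity of joint hatch between -0.08 and 0.08 rad/s and contact force between the fingers and hatch above 0.02 N); the arm keeps its last pose, push and grip.
It fails at once if the hatch flew up towards its stop (beyond 1.15 rad) (value of joint hatch above 1.15 rad).
It fails at once if the hatch was lifted while the caps were uncovered (value of joint hatch above 0.15 rad and value of joint cover above 0.012 m).
It fails at once if a jar, the screwdriver or the spoon was moved by more than 30 mm (distance of any of jar_a, jar_b, driver, spoon from where it was at the start of the episode above 0.03 m).
It also fails if it takes over 64 s, if anything falls off the work surface, if the arm or the gripper's body presses on something with over 40 N, if the wrist force passes 120 N, or if a joint passes its speed limit or range.

## Robot

A 6-joint arm with a two-finger parallel gripper is mounted at the origin on the work surface. World frame = base frame: x ahead of the robot, y to its left, z up, the work surface at z = 0. Lengths are in m, angles in rad, forces in N, time in s.
With the tool pointing down it reaches from about 0.425 to 0.95 m from the base axis. Payload 3.5 kg.
Tool frame: the origin (TCP) lies between the finger pads; the fingertips stand 14 mm ahead of it and the grasp point (between the pads) lies 5 mm behind it (ctrl.tip_extent is the distance from the TCP to the fingertips, in m); x points along the fingers, z is the direction in which the jaws open and shut, and the axes are right-handed (so a half turn about x gives the same grasp; the last joint's range is limited). The gripper opens to 85 mm and grips with 20 to 120 N. Pads are 22 mm wide; open, the fingers measure 114 mm over their backs; the gripper's body (76 mm by 85 mm) begins 54 mm behind the grasp point. The pads swing forward as they close: fully open they stand 13 mm farther back than shut.
Start: joints at [-1.281, 0.286, 1.577, -0, 1.279, -0.15], TCP at [0.287, -0.611, 0.245] pointing down, gripper open.
Joint ranges: [-2.77, 2.77], [-0.9, 2.22], [0.21, 2.48], [-1.53, 4.67], [0.24, 2.81], [-2.84, 2.84]. Speed limits (rad/s): [2.79, 2.79, 3.14, 3.14, 3.14, 3.14].

## Interface

Orientations are given as a unit quaternion [x, y, z, w].
In Python, from plant import ctrl gives the robot as it stands.
- The arm moves only by the tool move_arm, never from a script. Its argument "commands" is one flat list of numbers, 4 for each row, row after row: the shift along the tool's x, y, z in units of 25 mm (1.0 is 25 mm), then the turn about the tool's x in units of 5 degrees (1.0 is 5 degrees). A call has 1 to 20 rows; each row shifts and turns the commanded pose from where the row before left it, along the tool's axes as they then stand; what a row does not reach is not made up. A row lasts 1/8 s, in which the tool goes at most 62.5 mm and 10.7 degrees, less where a joint would pass 70% of its speed; a pose out of reach is approached as far as the arm can. A call is refused whole if a number of a shift passes 1 or a number of a turn 1, either way. A call with a gripper value outside its range is refused whole. "jaw" is the finger opening in mm, from 0 to 85.4, set as the call begins (left out, the last holds). The fingers move at their own pace and stop on an object; "force" is the grip in N (left out, the last holds). Time passes only in rows, so rows that do not move let the fingers close. It gives the time, the measured TCP pose, the force and the opening at its end, in the units of the state.
- ctrl.get_state(): the state, without advancing time (a new reading comes with each control period).
- ctrl.read_camera(name): name is "scene" or "side" or "wrist"; returns the picture (400x640x3 uint8, red, green, blue); there is no depth.
- ctrl.get_calibration(name): a dict with "camera_matrix" (3x3 intrinsics, pixels), "camera_from_world" (4x4, takes a point from world to camera coordinates); the wrist camera has in their place "mount" (4x4, takes a point from camera to tool coordinates, whose origin is the TCP and whose axes are the tool frame's). Camera axes: x right, y down, z forward; pixel columns grow to the right and rows downward; lengths in m; the calibration is good to about 2 mm. A picture is of the moment at which its call begins: read the wrist's pose just before it. get_calibration takes no time and is no camera call.
- ctrl.sign_off(): hands the job in, once; it reports no verdict.
The state is a dict: "time": time; "qpos": joint angles; "dq": joint speeds; "joint_efforts": joint torques, N m; "eef_pos": TCP position; "tcp_rot": TCP orientation; "contact_force": force on the tool from outside, world axes, zero at the start; "wrist_torque": the same for the moment, N m; "opening": opening from 0.0 (shut) to 1.0 (fully open).
Only numpy, scipy, OpenCV 4.12 (cv2) and the standard library are available. Lean on these libraries where they do the work, as an engineer would, in place of code of your own. Each camera call takes 0.05 s, during which the arm holds its last target.

## Working session

There is one attempt and no reset: what is moved stays moved. The work goes in short steps, Python scripts to look and compute and a tool call to move; the robot and the scene stay as the last step left them, time stands still between calls to the robot, and variables do not carry over. Pictures are saved under pics/ and viewed, and the job is handed in when it is done.

Besides the shell and the picture viewer there is one more tool, called after "Request:" as a command line: name --argument value ..., lists and objects as JSON in quotes. move_arm: Moves the arm, as the interface text tells. Its arguments: {"type":"object","properties":{"commands":{"type":"array"},"jaw":{"type":"number"},"force":{"type":"number"}},"required":["commands"]}

```bash
mkdir -p pics; ls; python3 - <<'E'
from plant import ctrl
import cv2, numpy as np
np.set_printoptions(precision=4,suppress=True)
for n in ("scene","side"):
    im=ctrl.read_camera(n); cv2.imwrite(f"pics/{n}0.png",im[:,:,::-1])
    c=ctrl.get_calibration(n); print(n,c["camera_matrix"],c["camera_from_world"])
print(ctrl.get_calibration("wrist"))
print(ctrl.get_state(),ctrl.tip_extent)
E
```

```text
pics
scene [[423.6528   0.     312.7612]
 [  0.     423.6528 195.2919]
 [  0.       0.       1.    ]] [[-0.8006  0.5989  0.0206  0.4409]
 [ 0.3678  0.5182 -0.7721 -0.1436]
 [-0.4731 -0.6106 -0.6351  1.8212]
 [ 0.      0.      0.      1.    ]]
side [[411.5386   0.     322.4806]
 [  0.     411.5386 196.7601]
 [  0.       0.       1.    ]] [[-0.962  -0.273  -0.0043  0.523 ]
 [-0.2088  0.746  -0.6323  0.1946]
 [ 0.1758 -0.6074 -0.7747  1.2414]
 [ 0.      0.      0.      1.    ]]
{'camera_matrix': array([[328.8715,   0.    , 320.1154],
       [  0.    , 328.8715, 197.4527],
       [  0.    ,   0.    ,   1.    ]]), 'mount': array([[-0.0004, -0.2592,  0.9658, -0.1278],
       [-0.0004, -0.9658, -0.2592,  0.0649],
       [ 1.    , -0.0005,  0.0003, -0.0004],
       [ 0.    ,  0.    ,  0.    ,  1.    ]])}
{'time': 0.1, 'qpos': array([-1.281 ,  0.2871,  1.5781,  0.    ,  1.2786, -0.15  ]), 'dq': array([-0.0006, -0.0016, -0.0014,  0.0011,  0.0018, -0.0006]), 'joint_efforts': array([  0.001 , -40.7296, -29.3698,  -0.0001,   0.0034,  -0.    ]), 'eef_pos': array([ 0.2872, -0.6102,  0.244 ]), 'tcp_rot': array([ 0.3794,  0.5976, -0.3784,  0.5964]), 'contact_force': array([0.2472, 0.461 , 0.6142]), 'wrist_torque': array([ 0.0384, -0.0431, -0.0373]), 'opening': 1.0019144823640374} 0.014
```

View pics/scene0.png

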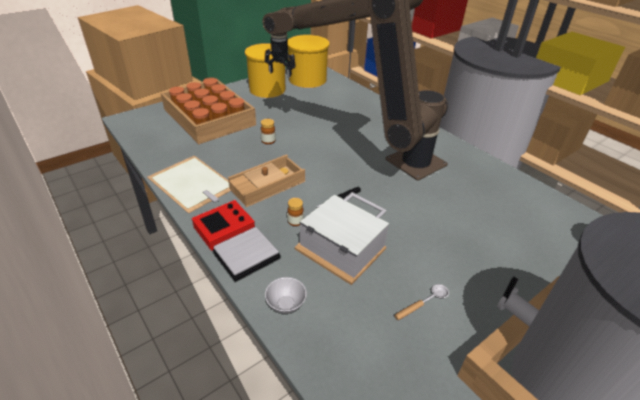

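View pics/side0.png

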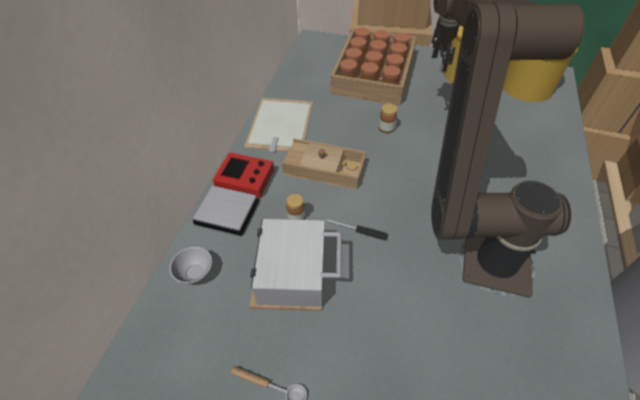

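The scene view shows the cap box at about (267,180), with its knob at (265,171). The warmer is at (345,235), its bar at (365,205). The side view has the knob at about (322,154) and the bar at about (342,255). I'll zoom in to get exact pixels.

```bash
python3 - <<'E'
import cv2
a=cv2.imread("pics/scene0.png"); b=cv2.imread("pics/side0.png")
cv2.imwrite("pics/s_cap.png",cv2.resize(a[145:215,220:320],None,fx=8,fy=8,interpolation=2))
cv2.imwrite("pics/s_war.png",cv2.resize(a[180:285,285:400],None,fx=5.5,fy=5.5,interpolation=2))
cv2.imwrite("pics/d_cap.png",cv2.resize(b[130:195,275:375],None,fx=8,fy=8,interpolation=2))
cv2.imwrite("pics/d_war.png",cv2.resize(b[210:315,245:355],None,fx=5.5,fy=5.5,interpolation=2))
E
```

```text
(no output)
```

View pics/s_cap.png

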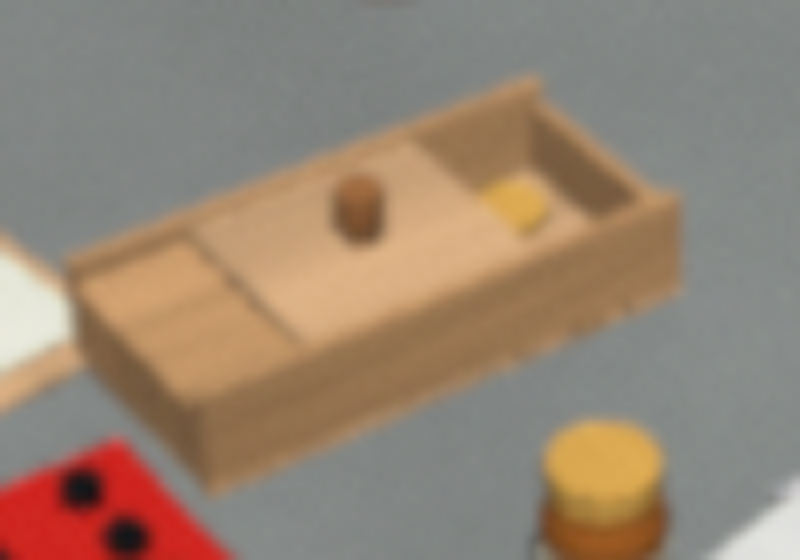

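View pics/s_war.png

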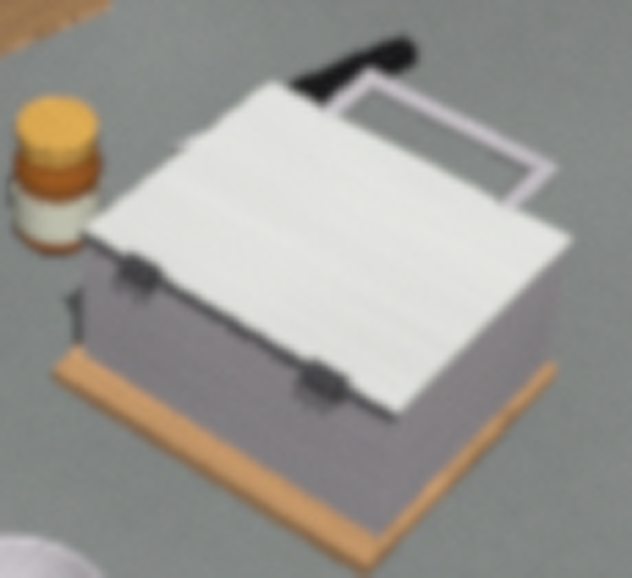

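View pics/d_cap.png

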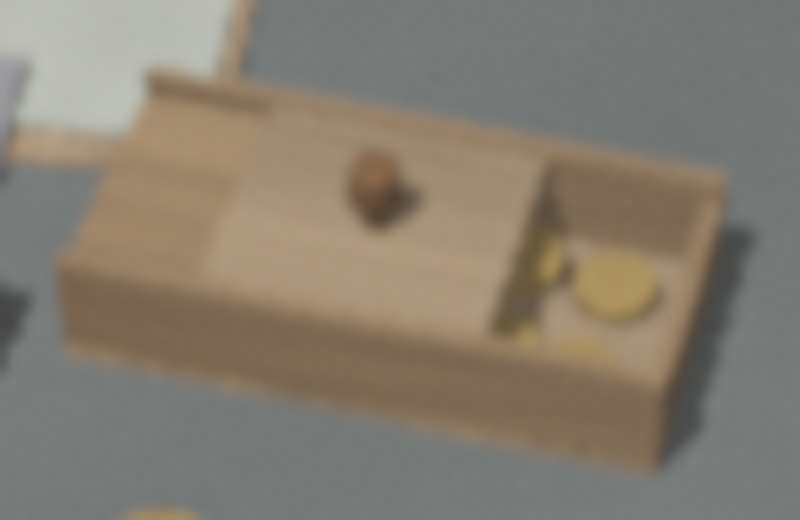

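View pics/d_war.png

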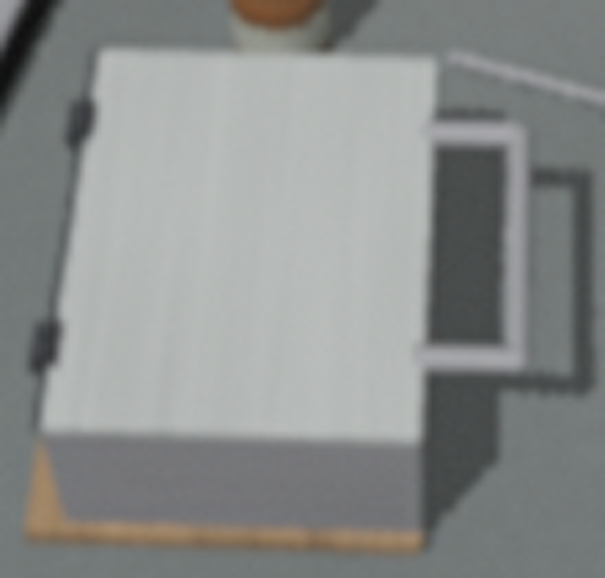

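```bash
cat > h.py <<'E'
import numpy as np
from plant import ctrl
np.set_printoptions(precision=4,suppress=True)
def ray(cam,p):
    c=ctrl.get_calibration(cam);M=np.array(c["camera_from_world"]);K=np.array(c["camera_matrix"])
    R=M[:3,:3];t=M[:3,3];o=-R.T@t
    d=R.T@np.linalg.solve(K,[p[0],p[1],1.]);return o,d/np.linalg.norm(d)
def plane(cam,p,z):
    o,d=ray(cam,p);return o+d*(z-o[2])/d[2]
def tri(p,q):
    o1,d1=ray("scene",p);o2,d2=ray("side",q)
    s=np.linalg.lstsq(np.c_[d1,-d2],o2-o1,rcond=None)[0]
    a=o1+d1*s[0];b=o2+d2*s[1];return (a+b)/2,np.linalg.norm(a-b)
E
python3 - <<'E'
from h import *
f=lambda l,s,o:[((u+.5)/s-.5+o[0],(v+.5)/s-.5+o[1]) for u,v in l]
S=f([(88,233),(398,413),(572,240),(275,83),(372,74),(553,166)],5.5,(285,180))
D=f([(98,50),(42,432),(422,440),(437,57),(515,130),(513,360)],5.5,(245,210))
for n,a,b,z in zip("RR RL FL FR barR barL".split(),S,D,[.115]*4+[.1125]*2): print(n,plane("scene",a,z)[:2],plane("side",b,z)[:2],*tri(a,b))
S=f([(72,265),(200,400),(535,80),(678,195),(358,208)],8,(220,145))
D=f([(152,75),(62,258),(725,178),(662,385),(375,188)],8,(275,130))
for n,a,b,z in zip("RR RL FR FL knob".split(),S,D,[.06]*4+[.0775]): print(n,plane("scene",a,z)[:2],plane("side",b,z)[:2],*tri(a,b))
# jar tops
print(plane("scene",(295.5,203),.09),plane("side",(295,200),.09),plane("side",(388,109),.1))
print("driver",plane("side",(328,221),.01),plane("side",(387,236),.015))
E
```

```text
RR [0.6923 0.1207] [0.6927 0.1165] [0.692  0.1185 0.115 ] 0.00338179499810954
RL [0.6393 0.3311] [0.6377 0.3316] [0.6383 0.3305 0.1134] 0.0007161935511126378
FL [0.4675 0.2885] [0.4648 0.2872] [0.4651 0.2862 0.1123] 0.0006994394594334858
FR [0.5176 0.077 ] [0.5179 0.0723] [0.5173 0.0748 0.1153] 0.003826747513458785
barR [0.4599 0.1033] [0.4668 0.1045] [0.4658 0.1092 0.1193] 0.00018011189197700143
barL [0.4284 0.2333] [0.4345 0.2338] [0.4338 0.2374 0.1185] 0.0006962522235191697
RR [ 0.7377 -0.2861] [ 0.7341 -0.2866] [ 0.7357 -0.2905  0.0563] 0.00024128304337801333
RL [ 0.7387 -0.1629] [ 0.7352 -0.1664] [ 0.7363 -0.1687  0.0561] 0.0018693083695792026
FR [ 0.4704 -0.2897] [ 0.4692 -0.2915] [ 0.4692 -0.292   0.0588] 0.0010369225049874228
FL [ 0.4693 -0.1662] [ 0.4688 -0.1642] [ 0.4691 -0.1658  0.0594] 0.0015153637514585883
knob [ 0.6148 -0.2262] [ 0.6115 -0.227 ] [ 0.6124 -0.2304  0.074 ] 3.1340473016036956e-06
[0.6356 0.0112 0.09  ] [0.6305 0.0055 0.09  ] [ 0.429  -0.4964  0.1   ]
driver [ 0.5253 -0.0006  0.01  ] [0.332  0.0088 0.015 ]
```

The box sizes come out right: the cap box measures 265 x 124 mm against 270 x 130, and its yaw is about 0. The warmer's yaw is about 0.243. The knob is at (0.613, -0.2275), so the cover is at about 0.081. The bar measures (0.449, 0.170), and the hinge predicts (0.447, 0.171). Next I'll work out the moves.

```bash
cat >> h.py <<'E'
from scipy.spatial.transform import Rotation as Rn
def go(target,jawdir=None):
    s=ctrl.get_state();R=Rn.from_quat(s["tcp_rot"]).as_matrix()
    print("t",s["time"],"pos",s["eef_pos"],"F",s["contact_force"],"open",s["opening"]);
    if jawdir is not None:
        b=R.T@np.array([np.cos(jawdir),np.sin(jawdir),0]); a=np.degrees(np.arctan2(-b[1],b[2]))
        a=(a+90)%180-90; print("turn deg",a,"units",a/5)
        R=R@Rn.from_rotvec([np.radians(a),0,0]).as_matrix()
    d=R.T@(np.array(target)-s["eef_pos"])/.025
    print("axes x,y,z:\n",R.T,"\nshift units",d)
E
python3 -c "
from h import *
go([.613,-.2275,.2],0.005)"
```

```text
t 0.1 pos [ 0.2872 -0.6102  0.244 ] F [0.2472 0.461  0.6142] open 1.0019144823640374
turn deg -65.08789764409606 units -13.017579528819212
axes x,y,z:
 [[-0.0006  0.0021 -1.    ]
 [-0.005   1.      0.0021]
 [ 1.      0.005  -0.0006]] 
shift units [ 1.7856 15.2383 13.1078]
```

Request:
move_arm --commands '[0,0,0,-1,0,0,0,-1,0,0,0,-1,0,0,0,-1,0,0,0,-1,0,0,0,-1,0,0,0,-1,0,0,0,-1,0,0,0,-1,0,0,0,-1,0,0,0,-1,0,0,0,-1,0,0,0,-1]' --jaw 85 --force 20

```text
time: 1.72
eef_pos: [0.2873, -0.6104, 0.2445]
tcp_rot: [-0.002, 0.707, 0.003, 0.707]
contact_force: [-0.1, 0.6, -0.4]
opening: 1.002
```

Request:
move_arm --commands '[0,1,0.85,0,0,1,0.85,0,0,1,0.85,0,0,1,0.85,0,0,1,0.85,0,0,1,0.85,0,0,1,0.85,0,0,1,0.85,0,0,1,0.85,0,0,1,0.85,0,0,1,0.85,0,0,1,0.85,0,0,1,0.85,0,0,1,0.85,0,0,1,0.85,0,0,0.2,0.3,0]'

```text
time: 3.72
eef_pos: [0.6129, -0.228, 0.2446]
tcp_rot: [-0.002, 0.707, 0.002, 0.707]
contact_force: [0.2, -0.2, -0.1]
opening: 0.995
```

```bash
python3 -c "
from h import *
import cv2
go([.613,-.2275,.078],0.005)
cv2.imwrite('pics/w1.png',ctrl.read_camera('wrist')[:,:,::-1])"
```

```text
t 3.725 pos [ 0.6129 -0.228   0.2446] F [ 0.2091 -0.1655 -0.0865] open 0.9948754496944335
turn deg 0.04485021918065968 units 0.008970043836131935
axes x,y,z:
 [[-0.001   0.0006 -1.    ]
 [-0.005   1.      0.0006]
 [ 1.      0.005  -0.001 ]] 
shift units [6.6649 0.0175 0.0111]
```

View pics/w1.png

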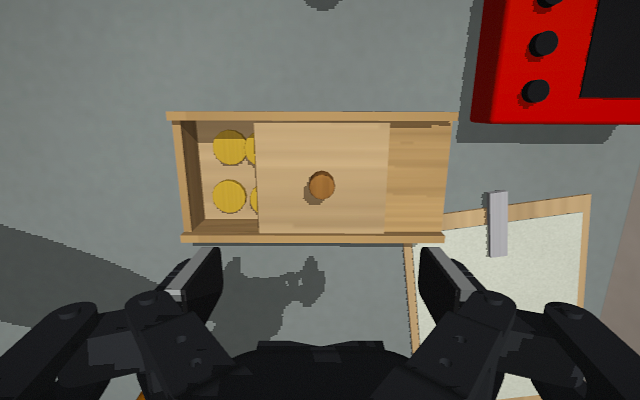

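The wrist view has the knob's top at (321,185), midway between the fingers. The rails run level, so the jaw is lined up with the slide. I'll check the knob position by casting the wrist ray.

```bash
python3 -c "
from h import *
c=ctrl.get_calibration('wrist');s=ctrl.get_state();R=Rn.from_quat(s['tcp_rot']).as_matrix()
M=np.array(c['mount']);K=np.array(c['camera_matrix'])
o=s['eef_pos']+R@M[:3,3]
for p,z in [((321,183),.0885),((173,120),.06),((447,235),.06),((455,116),.06),((184,238),.06)]:
  d=R@M[:3,:3]@np.linalg.solve(K,[*p,1]);print(o+d*(z-o[2])/d[2])"
```

```text
[ 0.6133 -0.2257  0.0885]
[ 0.4761 -0.1731  0.06  ]
[ 0.7417 -0.2855  0.06  ]
[ 0.7367 -0.1682  0.06  ]
[ 0.4743 -0.29    0.06  ]
```

Request:
move_arm --commands '[1,0,0,0,1,0,0,0,1,0,0,0,1,0,0,0,1,0,0,0,1,0,0,0,0.6,0,0,0,0,0,0,0]'

```text
time: 4.78
eef_pos: [0.6112, -0.2298, 0.0788]
tcp_rot: [-0.0, 0.708, 0.001, 0.706]
contact_force: [-0.1, -0.2, -0.0]
opening: 0.995
```

Request:
move_arm --commands '[0,0,0,0,0,0,0,0,0,0,0,0,0,0,0,0,0,0,0,0,0,0,0,0,0,0,0,0,0,0,0,0]' --jaw 15 --force 20

```text
time: 5.78
eef_pos: [0.6128, -0.2298, 0.0812]
tcp_rot: [-0.001, 0.707, 0.001, 0.708]
contact_force: [-1.1, 0.3, 5.4]
opening: 0.271
```

Request:
move_arm --commands '[-0.08,0,-0.2,0,0,0,-0.4,0,0,0,-0.4,0,0,0,-0.4,0,0,0,-0.4,0,0,0,-0.4,0,0,0,-0.4,0,0,0,-0.4,0,0,0,-0.2,0,0,0,0,0,0,0,0,0]'

```text
time: 7.15
eef_pos: [0.5336, -0.23, 0.0814]
tcp_rot: [-0.001, 0.705, 0.001, 0.709]
contact_force: [8.7, -4.5, -15.4]
opening: 0.271
```

```bash
python3 -c "
from h import *
import cv2
go([.532,-.2275,.08])
a=ctrl.read_camera('side');b=ctrl.read_camera('scene')
cv2.imwrite('pics/c2.png',np.hstack([cv2.resize(a[130:195,275:375],None,fx=4,fy=4,interpolation=2),cv2.resize(b[150:215,220:320],None,fx=4,fy=4,interpolation=2)])[:,:,::-1])"
```

```text
t 7.15 pos [ 0.5336 -0.23    0.0814] F [  8.7177  -4.495  -15.391 ] open 0.2714778508272297
axes x,y,z:
 [[ 0.0055 -0.0012 -1.    ]
 [-0.0026  1.     -0.0012]
 [ 1.      0.0027  0.0055]] 
shift units [ 0.057   0.0985 -0.0644]
```

View pics/c2.png

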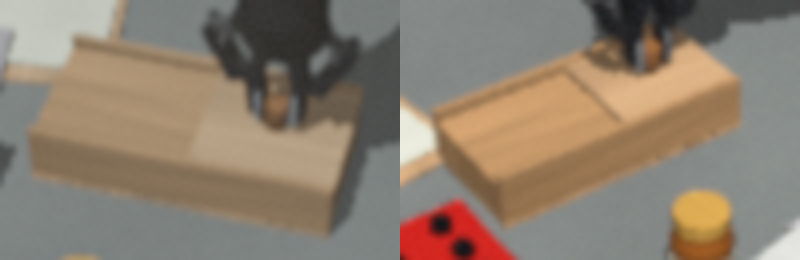

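The cover now hides the compartment, and the x force has risen to 8.7 N, so it's probably at the stop. I'll push a little further to confirm, and lower slightly to ease the vertical strain.

Request:
move_arm --commands '[0.06,0,-0.1,0,0,0,-0.1,0,0,0,0,0,0,0,0,0]'

```text
time: 7.75
eef_pos: [0.5333, -0.23, 0.0815]
tcp_rot: [-0.001, 0.701, -0.001, 0.713]
contact_force: [22.7, -2.6, -19.1]
opening: 0.264
```

The TCP stayed put while the force rose to 23 N, so the cover is against its stop. Now I'll relax, open and lift.

Request:
move_arm --commands '[0.05,0,0.2,0,0,0,0,0,0,0,0,0]'

```text
time: 8.12
eef_pos: [0.5337, -0.2301, 0.0813]
tcp_rot: [-0.001, 0.706, 0.001, 0.709]
contact_force: [4.9, -0.1, 0.7]
opening: 0.267
```

Request:
move_arm --commands '[0,0,0,0,0,0,0,0,0,0,0,0,0,0,0,0,0,0,0,0]' --jaw 60

```text
time: 8.75
eef_pos: [0.5322, -0.2298, 0.0795]
tcp_rot: [-0.001, 0.707, 0.001, 0.707]
contact_force: [-0.3, 0.2, -0.2]
opening: 0.704
```

Request:
move_arm --commands '[-0.6,0,0,0,-1,0,0,0,-1,0,0,0,-1,0,0,0,-1,0,0,0,-1,0,0,0,-1,0,0,0,0,0,0,0]'

```text
time: 9.75
eef_pos: [0.5336, -0.2307, 0.2484]
tcp_rot: [-0.003, 0.705, -0.0, 0.709]
contact_force: [-0.1, -0.5, -1.4]
opening: 0.701
```

```bash
python3 -c "
from h import *
import cv2
go([.448,.170,.2475],0.243)
a=ctrl.read_camera('wrist')
cv2.imwrite('pics/w3.png',a[:,:,::-1])"
```

```text
t 9.75 pos [ 0.5336 -0.2307  0.2484] F [-0.0513 -0.4878 -1.3837] open 0.7008469936540098
turn deg -13.720255284919077 units -2.7440510569838152
axes x,y,z:
 [[ 0.0057 -0.0037 -1.    ]
 [-0.2406  0.9706 -0.005 ]
 [ 0.9706  0.2406  0.0047]] 
shift units [-0.0426 16.3801  0.5321]
```

View pics/w3.png

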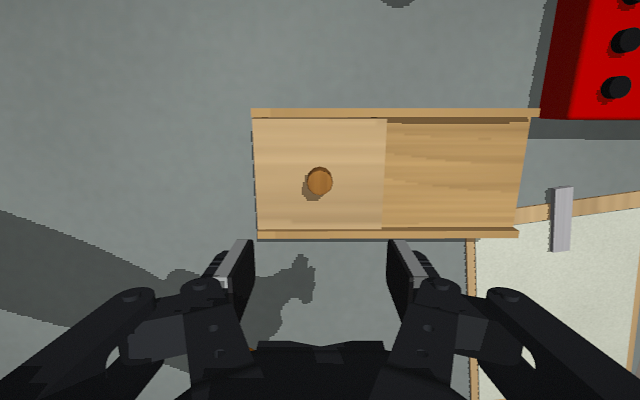

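The cover is flush against the front end, with no caps visible. On to the bar.

Request:
move_arm --commands '[0,0,0,-1,0,0,0,-1,0,0,0,-0.75,0,1,0.03,0,0,1,0.03,0,0,1,0.03,0,0,1,0.03,0,0,1,0.03,0,0,1,0.03,0,0,1,0.03,0,0,1,0.03,0,0,1,0.03,0,0,1,0.03,0,0,1,0.03,0,0,1,0.03,0,0,1,0.03,0,0,1,0.03,0,0,1,0.03,0,0,1,0.03,0,0,0.4,0.04,0]' --jaw 44

```text
time: 12.3
eef_pos: [0.4451, 0.1728, 0.2447]
tcp_rot: [-0.087, 0.702, 0.087, 0.702]
contact_force: [0.8, -0.6, 0.5]
opening: 0.515
```

```bash
python3 -c "
from h import *
import cv2
go([.448,.170,.1125],0.243)
a=ctrl.read_camera('wrist')
cv2.imwrite('pics/w4.png',a[:,:,::-1])"
```

```text
t 12.3 pos [0.4451 0.1728 0.2447] F [ 0.7779 -0.5699  0.4887] open 0.5148882915243967
turn deg 0.15515019332286784 units 0.031030038664573566
axes x,y,z:
 [[ 0.0003 -0.     -1.    ]
 [-0.2406  0.9706 -0.0001]
 [ 0.9706  0.2406  0.0003]] 
shift units [ 5.2878 -0.1346  0.0843]
```

View pics/w4.png

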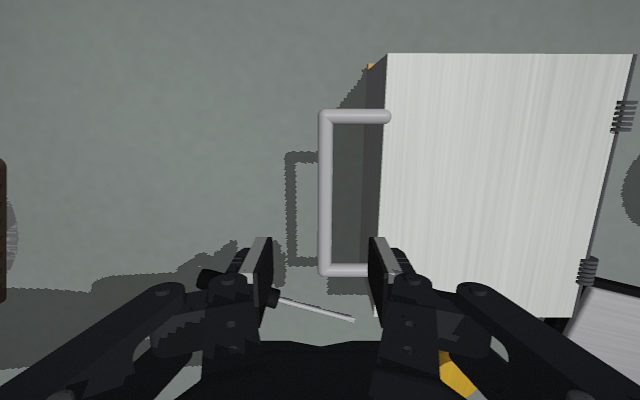

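The wrist view shows the bar upright in the picture at u≈325, from v≈117 to 270. That is parallel to the pads and centred between them. I'll check it against a ray.

```bash
python3 -c "
from h import *
c=ctrl.get_calibration('wrist');s=ctrl.get_state();R=Rn.from_quat(s['tcp_rot']).as_matrix()
M=np.array(c['mount']);K=np.array(c['camera_matrix'])
o=s['eef_pos']+R@M[:3,3]
for p,z in [((325.5,117),.1125),((325.5,270),.1125),((385,54),.115),((633,54),.115)]:
  d=R@M[:3,:3]@np.linalg.solve(K,[*p,1]);w=o+d*(z-o[2])/d[2];print(w,R.T@(w-s['eef_pos']))"
```

```text
[0.4342 0.2321 0.1125] [0.1323 0.0599 0.0035]
[0.4661 0.1067 0.1125] [ 0.1322 -0.0695  0.0041]
[0.465  0.2857 0.115 ] [0.1298 0.1044 0.0465]
[0.6399 0.3295 0.115 ] [0.1299 0.1043 0.2269]
```

Request:
move_arm --commands '[0,-0.19,0.15,0,0.5,0,0,0,1,0,0,0,1,0,0,0,1,0,0,0,0.7,0,0,0,0.7,0,0,0,0.6,0,0,0,0,0,0,0,0,0,0,0]' --jaw 38

```text
time: 13.6
eef_pos: [0.4515, 0.1676, 0.1077]
tcp_rot: [-0.086, 0.701, 0.086, 0.702]
contact_force: [-1.2, 0.7, -0.6]
opening: 0.447
```

Request:
move_arm --commands '[0,0,0,0,0,0,0,0,0,0,0,0,0,0,0,0,0,0,0,0,0,0,0,0]' --jaw 4 --force 20

```text
time: 14.35
eef_pos: [0.4502, 0.1673, 0.1075]
tcp_rot: [-0.086, 0.703, 0.086, 0.701]
contact_force: [-5.2, -1.9, 5.6]
opening: 0.131
```

```bash
python3 -c "
from h import *
import cv2
go([.45,.1695,.1075],0.243)
a=ctrl.read_camera('wrist')
cv2.imwrite('pics/w5.png',a[:,:,::-1])"
```

```text
t 14.35 pos [0.4502 0.1673 0.1075] F [-5.1513 -1.8907  5.6225] open 0.1305397130046841
turn deg 0.04493742041647408 units 0.008987484083294816
axes x,y,z:
 [[-0.0023 -0.0007 -1.    ]
 [-0.2406  0.9706 -0.0002]
 [ 0.9706  0.2406 -0.0024]] 
shift units [0.0011 0.0875 0.0143]
```

View pics/w5.png

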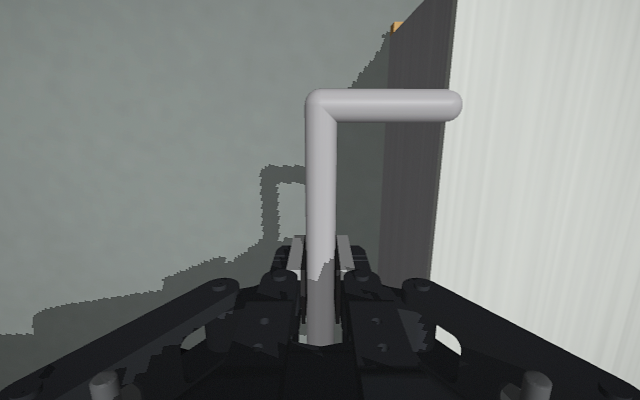

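The bar is gripped: the opening is 11 mm on a 12 mm bar, and it sits between the pads. Now I'll compute the arc steps.

```bash
python3 -c "
import numpy as np
t=np.arange(0,.91,.05);r=.225/.025
for a,b in zip(t[:-1],t[1:]): print(round(b,2),round(-r*(np.sin(b)-np.sin(a)),2),round(r*(np.cos(a)-np.cos(b)),2))"
```

```text
0.05 -0.45 0.01
0.1 -0.45 0.03
0.15 -0.45 0.06
0.2 -0.44 0.08
0.25 -0.44 0.1
0.3 -0.43 0.12
0.35 -0.43 0.14
0.4 -0.42 0.16
0.45 -0.41 0.19
0.5 -0.4 0.21
0.55 -0.39 0.23
0.6 -0.38 0.24
0.65 -0.36 0.26
0.7 -0.35 0.28
0.75 -0.34 0.3
0.8 -0.32 0.31
0.85 -0.31 0.33
0.9 -0.29 0.35
```

Request:
move_arm --commands '[-0.45,0,0.01,0,-0.45,0,0.03,0,-0.45,0,0.06,0,-0.44,0,0.08,0,-0.44,0,0.1,0,-0.43,0,0.12,0,-0.43,0,0.14,0,-0.42,0,0.16,0,0,0,0,0,0,0,0,0]'

```text
time: 15.65
eef_pos: [0.4665, 0.1713, 0.1956]
tcp_rot: [-0.086, 0.703, 0.086, 0.7]
contact_force: [-8.2, -2.5, 2.8]
opening: 0.127
```

```bash
python3 -c "
from h import *
import cv2
s=ctrl.get_state();h=np.array([.45,.1695])+.225*np.array([np.cos(.243),np.sin(.243)])
p=s['eef_pos'];print(p,s['contact_force'],s['opening'],np.arctan2(p[2]+.005-.1125,np.linalg.norm(p[:2]-h)),np.hypot(p[2]+.005-.1125,np.linalg.norm(p[:2]-h)))
a=ctrl.read_camera('wrist')
cv2.imwrite('pics/w6.png',a[:,:,::-1])
a=ctrl.read_camera('side')
cv2.imwrite('pics/d6.png',a[:,:,::-1])
"
```

```text
[0.4665 0.1713 0.1956] [-8.1713 -2.543   2.7614] 0.12654339677647286 0.39959725086270365 0.22637539218241712
```

View pics/w6.png

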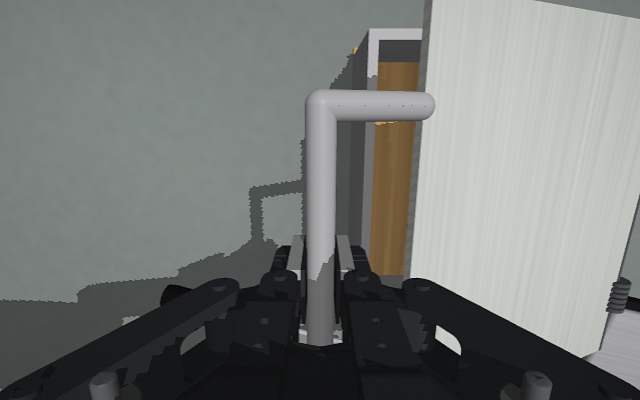

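View pics/d6.png

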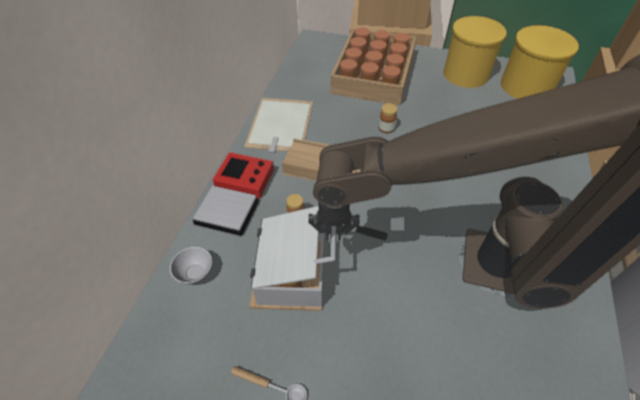

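The hatch is open to about 0.40 rad and the radius of 0.226 fits. I'll ease off the 8 N radial strain and carry on to about 0.87.

Request:
move_arm --commands '[-0.41,0,0.13,0,-0.4,0,0.19,0,-0.39,0,0.23,0,-0.38,0,0.24,0,-0.36,0,0.26,0,-0.35,0,0.28,0,-0.34,0,0.3,0,-0.32,0,0.31,0,-0.31,0,0.33,0,-0.12,0,0.14,0,0,0,0,0,0,0,0,0,0,0,0,0]'

```text
time: 17.38
eef_pos: [0.5276, 0.1863, 0.2839]
tcp_rot: [-0.086, 0.7, 0.086, 0.704]
contact_force: [-6.6, -2.7, 8.1]
opening: 0.128
```

```bash
python3 -c "
from h import *
import cv2
s=ctrl.get_state();h=np.array([.45,.1695])+.225*np.array([np.cos(.243),np.sin(.243)])
p=s['eef_pos'];print(s['time'],p,s['contact_force'],s['opening'],np.arctan2(p[2]+.005-.1125,np.linalg.norm(p[:2]-h)),np.hypot(p[2]+.005-.1125,np.linalg.norm(p[:2]-h)))
a=ctrl.read_camera('wrist')
cv2.imwrite('pics/w7.png',a[:,:,::-1])
a=ctrl.read_camera('side')
cv2.imwrite('pics/d7.png',cv2.resize(a[160:330,220:400],None,fx=3,fy=3)[:,:,::-1])
"
```

```text
17.375 [0.5276 0.1863 0.2839] [-6.5573 -2.6869  8.1143] 0.1279521800954125 0.8803427049517464 0.22874588498191792
```

View pics/w7.png

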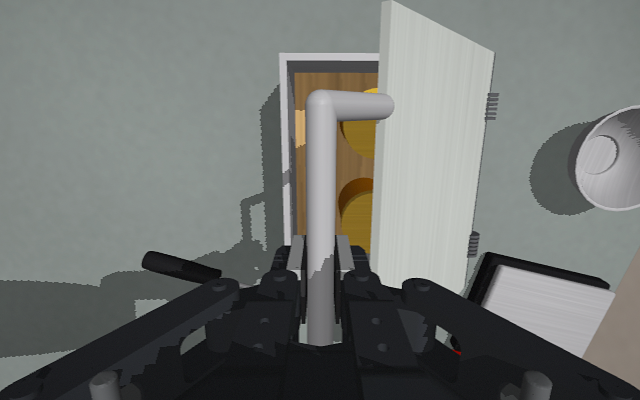

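View pics/d7.png

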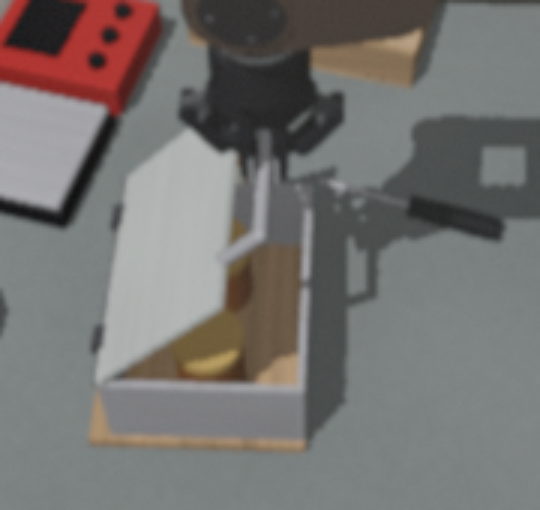

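The hatch is at about 0.88 rad, and the height-only and horizontal-only estimates span 0.87 to 0.90, so it is past 0.8. The bar hasn't shifted in the grip, since its corner is at (315,98) both before and now. Next I'll ease back to about 0.65.

Request:
move_arm --commands '[0.15,0,-0.17,0,0.28,0,-0.28,0,0.29,0,-0.28,0,0.3,0,-0.27,0,0.31,0,-0.27,0,0.16,0,-0.14,0,0,0,0,0,0,0,0,0,0,0,0,0,0,0,0,0]'

```text
time: 18.73
eef_pos: [0.4932, 0.1779, 0.2451]
tcp_rot: [-0.086, 0.701, 0.086, 0.703]
contact_force: [-5.8, -2.3, 5.5]
opening: 0.126
```

```bash
python3 -c "
from h import *
import cv2
s=ctrl.get_state();h=np.array([.45,.1695])+.225*np.array([np.cos(.243),np.sin(.243)])
p=s['eef_pos'];z=p[2]+.005-.1125;d=np.linalg.norm(p[:2]-h);print(s['time'],p,s['contact_force'],s['opening'],s['dq'],np.arctan2(z,d),np.arcsin(z/.225),np.arccos(d/.225))
a=ctrl.read_camera('wrist')
cv2.imwrite('pics/w8.png',a[:,:,::-1])
a=ctrl.read_camera('side');b=ctrl.read_camera('scene')
cv2.imwrite('pics/d8.png',np.hstack([cv2.resize(x,None,fx=4,fy=4,interpolation=2) for x in(a[215:315,245:345],b[185:285,290:390])])[:,:,::-1])
"
```

```text
18.725 [0.4932 0.1779 0.2451] [-5.767  -2.2987  5.4582] 0.12563171700164905 [ 0.0005 -0.0001 -0.001   0.      0.0009  0.0004] 0.6498660142862104 0.6578752177557252 0.6359132291735986
```

View pics/w8.png

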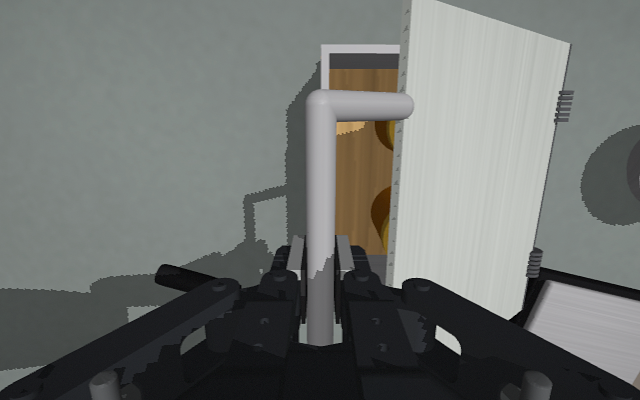

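View pics/d8.png

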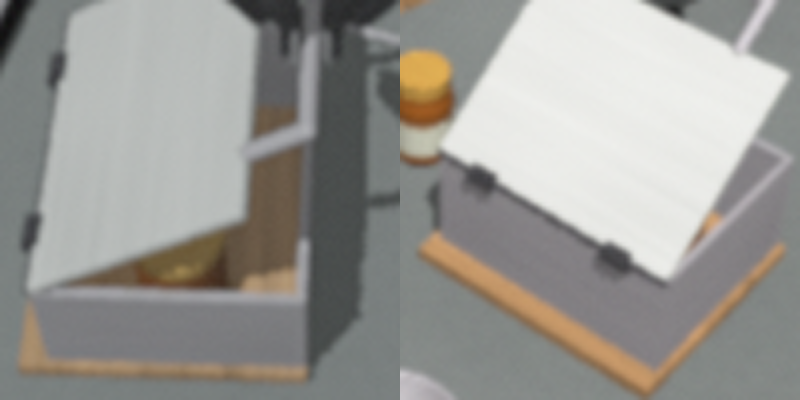

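All three pose estimates give 0.64 to 0.66 rad. As an independent check I'll triangulate the free front-left plate corner, at crop pixels (247,216) side and (787,73) scene, along with the rear corner.

```bash
python3 -c "
from h import *
f=lambda u,v,o:((u+.5)/4-.5+o[0],(v+.5)/4-.5+o[1])
F,e=tri(f(787,73,(290,185)),f(247,216,(245,215)))
R,e2=tri(f(668,280,(290,185)),f(30,293,(245,215)))
print(F,e,R,e2);d=F-R;print(np.linalg.norm(d),np.arctan2(d[2],np.hypot(*d[:2])))
s=ctrl.get_state();print(s['time'],s['eef_pos'],s['opening'])"
```

```text
[0.4512 0.4865 0.4147] 0.1578484029141932 [0.5612 0.5069 0.3181] 0.16170788083954343
0.14786759777087222 0.7126329140257526
18.875 [0.4932 0.1779 0.2451] 0.12813358047393408
```

I forgot the 400 px offset of the second picture in the side-by-side image.

```bash
python3 -c "
from h import *
f=lambda u,v,o:((u+.5)/4-.5+o[0],(v+.5)/4-.5+o[1])
F,e=tri(f(387,73,(290,185)),f(247,216,(245,215)))
R,e2=tri(f(268,280,(290,185)),f(30,293,(245,215)))
print(F,e,R,e2);d=F-R;print(np.linalg.norm(d),np.arctan2(d[2],np.hypot(*d[:2])))"
```

```text
[0.4995 0.2928 0.2182] 0.0017237759613701051 [0.6389 0.3298 0.1134] 0.0008402368845837412
0.1783194432041332 0.6287704334399499
```

The plate length comes out at 178 mm (true value 180) and the angle at 0.63 rad. That is consistent with about 0.65 and well inside 0.55 to 0.745. The hatch is still and held, so I'll hand in.

```bash
python3 -c "
from plant import ctrl
print(ctrl.sign_off())"
```

```text
the job is handed in; nothing more can be done
None
```

I slid the cover shut, raised the hatch past its balance point, eased it back and handed in while still gripping it at about 0.65 rad. The hand-in gave no verdict.

- **Cover:** I gripped it by the knob and slid it about 80 mm. At the stop the arm stayed put while the push rose to 23 N. The wrist picture then showed the cover flush with no caps visible.
- **Hatch:** I lifted it by the bar to about 0.88 rad (estimates 0.87–0.90), then eased it back. The arm was not moving at the last reading, about 19 s in.
- **Final angle:** The arm pose gives 0.64–0.66 rad, and locating the plate corners from two cameras gives 0.63, all inside 0.55–0.745.
- **Failed or disagreed:** My first two-camera angle check was wrong because of a pixel-offset slip; I redid it correctly. About 6 N of sideways strain and 5 N upward remained in the grip at the end.
- **Other things:** I never took the tool near the jars, screwdriver or spoon, but I did not re-measure their positions at the end.

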